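Seat the plant camera on its three-point mount

ROBOT

A 6-joint arm with a two-finger parallel gripper is mounted at the origin on the work surface. World frame = base frame: x ahead of the robot, y to its left, z up, the work surface at z = 0. Lengths are in m, angles in rad, forces in N, time in s.
With the tool pointing down it reaches from about 0.375 to 0.9 m from the base axis. Payload 3.1 kg.
Tool frame: the origin (TCP) lies at the very end of the fingers, on their centre line; the grasp point (between the pads) lies 19 mm behind it (manip.pinch_z is the distance from the TCP to the grasp point, in m); z points along the fingers, y is the direction in which the jaws open and shut (so a half turn about z gives the same grasp; the last joint's range is limited). The gripper opens to 85 mm and grips with 20 to 120 N. Pads are 22 mm wide; open, the fingers measure 114 mm over their backs; the gripper's body (76 mm by 85 mm) begins 54 mm behind the grasp point. The pads swing forward as they close: fully open they stand 13 mm farther back than shut.
Start: joints at [1.131, 0.527, 1.433, -0, 1.181, -0.178], TCP at [0.161, 0.604, 0.231] pointing down, gripper open.
Joint ranges: [-3.08, 3.08], [-0.75, 2.2], [0.22, 2.44], [-1.43, 4.57], [0, 2.65], [-2.85, 2.85]. Speed limits (rad/s): [2.79, 2.79, 3.14, 3.14, 3.14, 3.14].

INTERFACE

Orientations are given as a unit quaternion [x, y, z, w].
In Python, from station import manip gives the robot as it stands.
- The arm moves only by the tool drive_tool, never from a script. Its argument "increments" is a list of rows, each a list of 7 numbers: the closure in counts, from 0 (fully open) to 255 (shut), then the shift along the tool's x, y, z in cm, then the turn, a rotation vector about the tool's x, y, z in rad. A call has 1 to 20 rows; each row is the pose to reach, as a shift and turn from the pose commanded when the call began, along the tool's axes at that moment; what a row does not reach only later rows make up. A row lasts 1/10 s, in which the tool goes at most 50 mm and 8.59 degrees, less where a joint would pass 70% of its speed; a pose out of reach is approached as far as the arm can. A call with a gripper value outside its range is refused whole. The fingers move at their own pace and stop on an object; "force" is the grip in N (left out, the last holds). Time passes only in rows, so rows that repeat a pose let the fingers close. It gives the time, the measured TCP pose, the force and the opening at its end, in the units of the state.
- manip.sense(): the state, without advancing time (a new reading comes with each control period).
- manip.snapshot(name): name is "scene" or "top"; returns the picture (400x640x3 uint8, red, green, blue); there is no depth.
- manip.camera_model(name): a dict with "mtx" (3x3 intrinsics, pixels), "cam_to_world" (4x4, takes a point from camera to world coordinates). Camera axes: x right, y down, z forward; pixel columns grow to the right and rows downward; lengths in m; the calibration is good to about 2 mm. A picture is of the moment at which its call begins. camera_model takes no time and is no camera call.
- manip.sign_off(): hands the job in, once; it reports no verdict.
The state is a dict: "t": time; "q": joint angles; "qd": joint speeds; "tau": joint torques, N m; "tcp_pos": TCP position; "tool_rot": TCP orientation; "force": force on the tool from outside, world axes, zero at the start; "ft_torque": the same for the moment, N m; "finger_gap": opening from 0.0 (shut) to 1.0 (fully open).
Only numpy, scipy, OpenCV 4.12 (cv2) and the standard library are available. Lean on these libraries where they do the work, as an engineer would, in place of code of your own. Each camera call takes 0.05 s, during which the arm holds its last target. There are 200 camera calls.

TASK

Pick up the little plant camera by its housing and put it back on its mount facing the same way as the mount, feeling along the seat plate until its three ball feet settle fully into the cone, the groove and the flat. Before letting go or after, press it home with about one and a half kilos' weight (15 N) for about a second, never knocking or pressing much harder than that, and leave it standing level and free, with the other things on the bench undisturbed.

Things in the scene. Friction and masses are not known exactly. Their poses are not given: they have to be found in the camera images.
- camera_mid (a point): Plant camera on a T-shaped foot, about 0.42 kg (varies by a quarter), loose. Point: centre of its upright grey housing, 34 mm (x) by 40 mm (y) by 62 mm tall (31 mm either way), 50 mm above the undersides of the feet. +x is where the round black lens (26 mm wide, 16 mm long) looks, z up. Grip the housing across y (40 mm).
- camera_foot (a point): Point in the camera's T foot, 35 mm below camera_mid, same axes. Bars 8 mm thick, this point half-way up: crossbar 112 mm along y and 26 mm wide at x = -30 mm, stem 28 mm wide from x = -43 to +45 mm. Under them three steel ball feet 13 mm across at (x, y) = (-30, 42), (-30, -42), (32, 0) mm, undersides level, 15 mm below the point.
- mount: Fixed dark-wood base 230 x 152 mm, 12 mm high, rims along its sides 18 mm; it carries a steel seat plate. Origin on the bench, z up; the seated camera's lens looks along +x. The plate is clamped at an offset s along x, anywhere from -24 to +24 mm, not reported; it stays put while you work. Fully seated, camera_mid is level at (s+2, 0, 72) mm in this frame.
- mount_seats (a point): Point on the mount's axis at the flat's height, 22 mm above its origin, same axes; it does not shift with s. From it in mm: cone pit (45 degrees, mouth 11.5 wide) at (s-28, 42); V groove along y (45 degrees, 11.5 wide, 32 long) centred (s-28, -42); each cut in a raised land 3.1 high, |y| from 14 to 68. Flat: channel between the lands, foot at (s+34, 0). Lands and flat: x from s-86 to s+92.
- pot: Terracotta pot on its saucer with a small plant, 124 mm across at the saucer, 175 mm tall, loose; origin centre of the underside. Leave alone.
- bottle: Green glass bottle with a cap, 64 mm across, 190 mm tall, loose; origin centre of the underside. Leave alone.
- rake: Hand rake with a soft dark handle, 230 mm long, lying on the bench, loose; origin on the bench near its middle, handle towards its -x. Leave alone.
- tamper: Wooden pot tamper, foot 64 mm across, 110 mm tall, standing, loose; origin centre of the underside. Leave alone.
Not all that is in view belongs to the job. Of the things like the part that bears camera_mid, leave any that is red; of the rest the smaller one is meant.

How it is judged:
By the outcome, as a careful person would: the job done as asked, in the order asked, and still so for the second after the job is handed in, with the robot touching nothing.
It also fails if it takes over 67 s, if anything falls off the work surface, if the arm or the gripper's body presses on something with over 40 N, if the wrist force passes 120 N, or if a joint passes its speed limit or range.

## Working session

There is one attempt and no reset: what is moved stays moved. The work goes in short steps, Python scripts to look and compute and a tool call to move; the robot and the scene stay as the last step left them, time stands still between calls to the robot, and variables do not carry over. Pictures are saved under pics/ and viewed, about 8 in all and at most 12, crops included, and the job is handed in when it is done.

Besides the shell and the picture viewer there is one more tool, called after "Call:" by a JSON object that holds its "op" and its "data". drive_tool: Moves the arm, as the interface text tells. Its arguments: {"type":"object","properties":{"increments":{"type":"array","items":{"type":"array","items":{"type":"number"}}},"force":{"type":"number"}},"required":["increments"]}

```bash
mkdir -p pics; ls; python3 - <<'E'
from station import manip
import cv2,numpy as np
for n in("scene","top"):
    im=manip.snapshot(n); cv2.imwrite(f"pics/{n}0.png",im[:,:,::-1])
    m=manip.camera_model(n); print(n,np.round(m["mtx"],1).tolist(),np.round(m["cam_to_world"],3).tolist())
s=manip.sense(); print({k:np.round(v,4).tolist() for k,v in s.items()})
E
```

```text
pics
scene [[428.7, 0.0, 312.1], [0.0, 428.7, 202.3], [0.0, 0.0, 1.0]] [[-0.864, 0.298, -0.406, 0.96], [0.504, 0.519, -0.69, 0.656], [0.005, -0.801, -0.599, 0.651], [0.0, 0.0, 0.0, 1.0]]
top [[419.2, 0.0, 319.0], [0.0, 419.2, 199.2], [0.0, 0.0, 1.0]] [[0.013, -0.993, 0.113, 0.45], [-1.0, -0.012, 0.015, -0.054], [-0.014, -0.113, -0.993, 1.037], [0.0, 0.0, 0.0, 1.0]]
{'t': 0.1, 'q': [1.1315, 0.5284, 1.4338, 0.0, 1.1814, -0.1785], 'qd': [-0.0001, -0.0014, -0.0021, 0.0001, 0.0002, 0.0018], 'tau': [-0.0007, -44.3306, -17.8586, -0.0003, 0.0039, -0.0], 'tcp_pos': [0.1608, 0.6033, 0.2304], 'tool_rot': [0.13, 0.9915, -0.0009, -0.0003], 'force': [-0.2905, -0.0328, 0.2927], 'ft_torque': [-0.0071, 0.0071, -0.0415], 'finger_gap': 1.0044}
```

View pics/scene0.png

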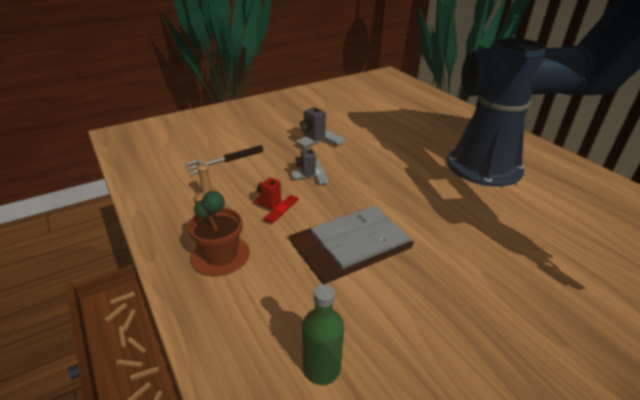

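View pics/top0.png

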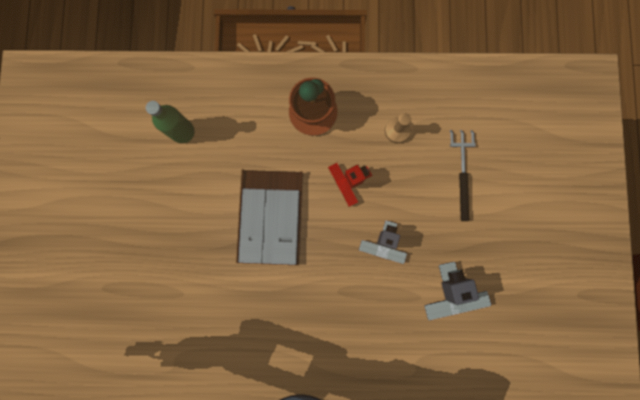

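The top view has three candidates: red at (348,182), small grey at (388,243) and large grey at (458,292). The small grey one fits: it isn't red, and its crossbar is about 48 px, or 115 mm, against about 65 px for the large one. The mount is at (270,218), with the cone at (250,239) and the groove at (285,240), so its +x points up in the image. I'll confirm with an enlarged crop.

```bash
python3 - <<'E'
import cv2,numpy as np
a=cv2.imread("pics/top0.png"); 
c1=cv2.resize(a[215:270,350:415],None,fx=6,fy=6,interpolation=cv2.INTER_CUBIC)
c2=cv2.resize(a[165:270,235:307],None,fx=5.5,fy=5.5,interpolation=cv2.INTER_CUBIC)
H=max(c1.shape[0],c2.shape[0]); o=np.zeros((H,c1.shape[1]+c2.shape[1],3),np.uint8)
o[:c1.shape[0],:c1.shape[1]]=c1;o[:c2.shape[0],c1.shape[1]:]=c2
o=cv2.convertScaleAbs(o,alpha=1.3); print(o.shape,c1.shape); cv2.imwrite("pics/crop1.png",o)
E
```

```text
(578, 786, 3) (330, 390, 3)
```

View pics/crop1.png

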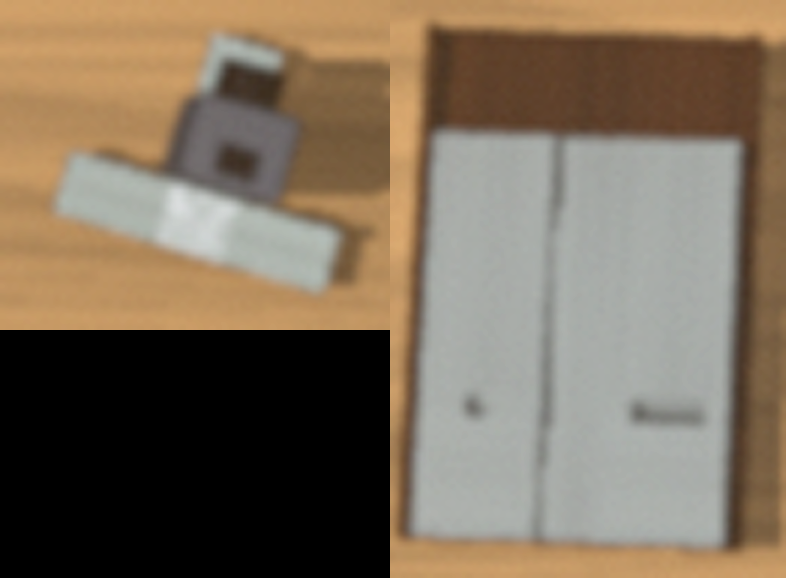

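The crop confirms the small grey camera: grey housing with a black lens facing up in the image, turned about 16° clockwise. On the plate the cone is at crop (475,407) and the groove at (668,413). I'll fit the poses from the corners.

```bash
cat > h.py <<'E'
from station import manip
import cv2,numpy as np
from scipy.optimize import least_squares
def proj(n,P):
    m=manip.camera_model(n); W=np.linalg.inv(m["cam_to_world"]); p=(np.asarray(P)@W[:3,:3].T+W[:3,3])@np.array(m["mtx"]).T
    return p[:,:2]/p[:,2:]
def pts(x,L):
    c,s=np.cos(x[2]),np.sin(x[2]); L=np.array(L,float)
    return np.c_[x[0]+c*L[:,0]-s*L[:,1],x[1]+s*L[:,0]+c*L[:,1],L[:,2]]
def ray(n,uv,z):
    m=manip.camera_model(n);T=np.array(m["cam_to_world"]);d=T[:3,:3]@np.linalg.inv(m["mtx"])@[*uv,1];return T[:3,3]+d*(z-T[2,3])/d[2]
E
python3 - <<'E'
from h import *
px=lambda uv,s,o:(np.array(uv,float)+.5)/s-.5+o
# camera foot, relative to camera_mid xy
L=[(-.017,.056,.019),(-.017,-.056,.019),(-.043,-.056,.019),(-.043,.056,.019),(.045,.014,.019),(.045,-.014,.019)]
uv=px([(72,152),(342,228),(324,292),(55,212),(211,32),(285,50)],6,[350,215])
f=lambda x:(proj("top",pts(x,L))-uv).ravel()
r=least_squares(f,[.4,-.2,-.28],loss="soft_l1"); print("cam",r.x,np.round(r.fun.reshape(-1,2),2).tolist())
print("housing top centre px crop",(proj("top",pts(r.x,[(0,0,.081)]))-[350,215])*6)
# plate, origin = mount axis at s
L=[(.092,.068,.0251),(.092,-.068,.0251),(-.086,-.068,.0251),(-.086,.068,.0251),(-.028,.042,.0251),(-.028,-.042,.0251)]
uv=px(np.array([(432,130),(743,140),(727,547),(410,538),(475,407),(668,413)])-[390,0],5.5,[235,165])
f=lambda x:(proj("top",pts(x,L))-uv).ravel()
r=least_squares(f,[.4,0,0],loss="soft_l1"); print("plate",r.x,np.round(r.fun.reshape(-1,2),2).tolist())
L=[(.115,.076,.018),(.115,-.076,.018)]
uv=px(np.array([(430,28),(763,40)])-[390,0],5.5,[235,165])
for u in uv: print("mount corner",ray("top",u,.018))
print("pred s=0 corners",pts(r.x,L))
E
```

```text
cam [ 0.47067228 -0.20136284 -0.26985254] [[0.03, -0.28], [-0.0, 0.12], [0.21, -0.04], [-0.04, 0.13], [0.43, -0.08], [-0.72, 0.14]]
housing top centre px crop [[239.13482523 143.06060538]]
plate [ 0.49604668  0.08236784 -0.01960527] [[0.24, 0.41], [-0.72, 0.3], [-0.68, 0.1], [0.26, -0.18], [0.51, -0.31], [0.21, -0.26]]
mount corner [0.63761312 0.15308564 0.018     ]
mount corner [0.6337622  0.00317397 0.018     ]
pred s=0 corners [[0.61251449 0.15609877 0.018     ]
 [0.60953468 0.00412798 0.018     ]]
```

```bash
cat >> h.py <<'E'
from scipy.spatial.transform import Rotation as R
def inc(p,yaw):
    """increment to TCP p, tool down, tool y along the world angle yaw+90deg"""
    s=manip.sense(); Q=R.from_quat(s["tool_rot"]); c,n=np.cos(yaw),np.sin(yaw)
    T=R.from_matrix(np.array([[-c,-n,0],[-n,c,0],[0,0,-1]]).T.reshape(3,3).T if 0 else np.c_[[-c,-n,0],[-n,c,0],[0,0,-1]])
    d=Q.inv().apply(np.array(p)-s["tcp_pos"])*100
    print("inc cm",np.round(d,2),"rot",np.round((Q.inv()*T).as_rotvec(),4),"| t",round(s["t"],2),"tcp",np.round(s["tcp_pos"],4),"yaw",np.round(np.arctan2(-(Q.apply([1,0,0]))[1],-(Q.apply([1,0,0]))[0]),4),"F",np.round(s["force"],1),"M",np.round(s["ft_torque"],2),"gap",round(float(s["finger_gap"]),3))
E
python3 - <<'E'
from h import *
inc([.4707,-.2014,.15],-.27)
# check: project model onto scene image
im=cv2.imread("pics/scene0.png")
x=[.4707,-.2014,-.27]; B=[(a*.017,b*.020,z) for z in(.019,.081) for a,b in((1,1),(1,-1),(-1,-1),(-1,1))]
F=[(-.017,.056,.019),(-.017,-.056,.019),(-.043,-.056,.019),(-.043,.056,.019)]
C=[(.092,.068,.0251),(.092,-.068,.0251),(-.086,-.068,.0251),(-.086,.068,.0251)]
big=cv2.resize(im,None,fx=5,fy=5,interpolation=cv2.INTER_CUBIC)
for xx,LL in((x,B[:4]),(x,B[4:]),(x,F),([.49605,.08237,-.0196],C)):
    cv2.polylines(big,[np.int32((proj("scene",pts(xx,LL))+.5)*5)],True,(0,255,255),1)
for l in((-.028,.042,.0251),(-.028,-.042,.0251)):
    cv2.circle(big,tuple(map(int,(proj("scene",pts([.49605,.08237,-.0196],[l]))[0]+.5)*5)),4,(0,0,255),1)
o=big[720:1320,1400:2100]; cv2.imwrite("pics/ov.png",o)
E
```

```text
inc cm [-50.69 -69.74   8.16] rot [-0.0019 -0.0004  0.0093] | t 0.1 tcp [0.1608 0.6033 0.2304] yaw -0.2607 F [-0.3 -0.   0.3] M [-0.01  0.01 -0.04] gap 1.004
```

View pics/ov.png

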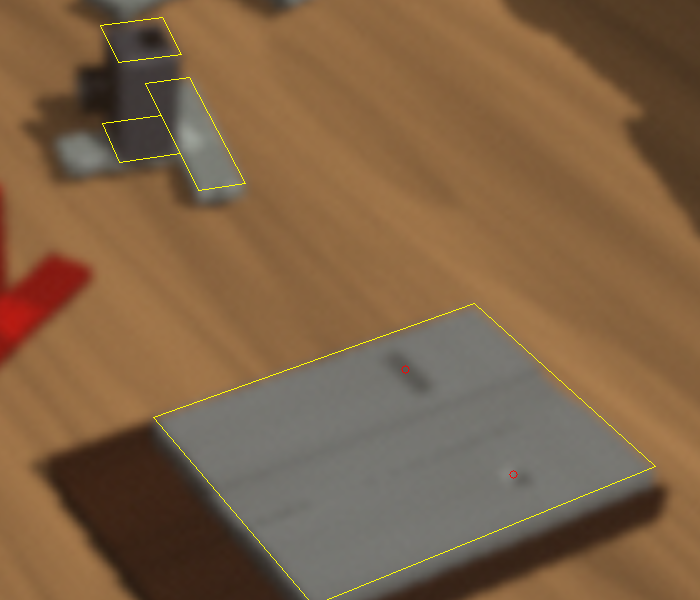

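The overlay matches to within 1–1.5 px (2–3 mm). Camera and mount are off by the same amount, so their relative position is good. Moving above the camera.

Call:
{"op": "drive_tool", "data": {"increments": [[0,-38,-31,0,0,0,0],[0,-38,-31,0,0,0,0],[0,-38,-31,0,0,0,0],[0,-38,-31,0,0,0,0],[0,-38,-31,0,0,0,0],[0,-38,-31,0,0,0,0],[0,-38,-31,0,0,0,0],[0,-38,-31,0,0,0,0],[0,-38,-31,0,0,0,0],[0,-50.7,-69.7,8.2,-0.002,0,0.009],[0,-50.7,-69.7,8.2,-0.002,0,0.009],[0,-50.7,-69.7,8.2,-0.002,0,0.009],[0,-50.7,-69.7,8.2,-0.002,0,0.009],[0,-50.7,-69.7,8.2,-0.002,0,0.009],[0,-50.7,-69.7,8.2,-0.002,0,0.009],[0,-50.7,-69.7,8.2,-0.002,0,0.009],[0,-50.7,-69.7,8.2,-0.002,0,0.009],[0,-50.7,-69.7,8.2,-0.002,0,0.009],[0,-50.7,-69.7,8.2,-0.002,0,0.009],[0,-50.7,-69.7,8.2,-0.002,0,0.009]], "force": 40}}

```text
t: 2.1
tcp_pos: [0.4707, -0.2012, 0.1486]
tool_rot: [0.136, 0.991, 0.002, -0.001]
force: [-0.4, 0.3, -0.7]
finger_gap: 1.0
```

```bash
python3 - <<'E'
from h import *
inc([.470,-.201,.036],-.27)
E
```

```text
inc cm [ 0.05 -0.03 11.26] rot [ 0.0028 -0.0016 -0.0027] | t 2.1 tcp [ 0.4707 -0.2012  0.1486] yaw -0.2727 F [-0.4  0.3 -0.7] M [ 0.09 -0.02  0.04] gap 1.0
```

Call:
{"op": "drive_tool", "data": {"increments": [[0,0,0,4,0,0,0],[0,0,0,8,0,0,0],[0,0,0,10,0,0,0],[0,0,0,11.2,0,0,0],[0,0,0,11.2,0,0,0],[255,0,0,11.2,0,0,0],[255,0,0,11.2,0,0,0],[255,0,0,11.2,0,0,0],[255,0,0,11.2,0,0,0],[255,0,0,11.2,0,0,0],[255,0,0,11.2,0,0,0],[255,0,0,11.2,0,0,0],[255,0,0,11.2,0,0,0],[255,0,0,11.2,0,0,0],[255,0,0,11.2,0,0,0]], "force": 40}}

```text
t: 3.6
tcp_pos: [0.4723, -0.2008, 0.0385]
tool_rot: [0.135, 0.991, 0.0, 0.002]
force: [0.5, -0.1, 5.8]
finger_gap: 0.465
```

```bash
python3 - <<'E'
from h import *
inc([.470,-.201,.036],-.27)
im=manip.snapshot("top")[:,:,::-1]; im2=manip.snapshot("scene")[:,:,::-1]
o=np.hstack([cv2.resize(i,(400,400),interpolation=cv2.INTER_CUBIC) for i in(im[190:290,340:440],im2[80:200,240:360])])
cv2.imwrite("pics/g1.png",o)
E
```

```text
inc cm [ 0.22 -0.08  0.25] rot [ 0.0012  0.003  -0.0005] | t 3.6 tcp [ 0.4723 -0.2008  0.0385] yaw -0.2705 F [ 0.5 -0.1  5.8] M [ 0.11 -0.03 -0.09] gap 0.465
```

View pics/g1.png

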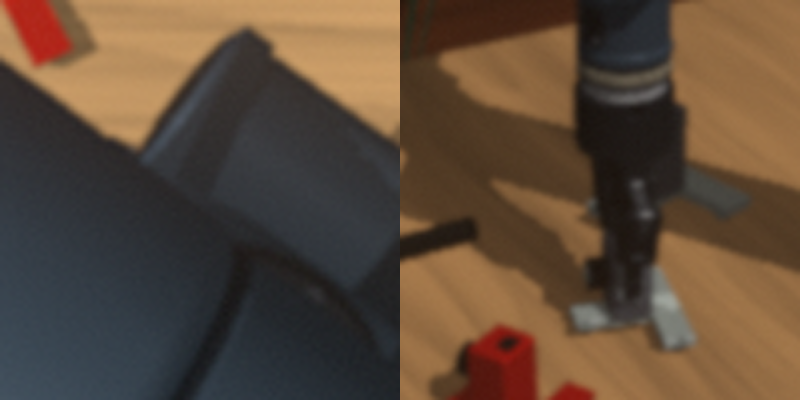

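The scene view shows the fingers around the small camera's housing. The gap of 0.465 is about 39.5 mm, which matches the 40 mm housing. Lifting and weighing.

Call:
{"op": "drive_tool", "data": {"increments": [[255,0,0,-1,0,0,0],[255,0,0,-3,0,0,0],[255,0,0,-6,0,0,0],[255,0,0,-8,0,0,0],[255,0,0,-8,0,0,0],[255,0,0,-8,0,0,0],[255,0,0,-8,0,0,0],[255,0,0,-8,0,0,0]], "force": 60}}

```text
t: 4.5
tcp_pos: [0.4703, -0.1996, 0.116]
tool_rot: [0.135, 0.991, 0.002, -0.001]
force: [-0.4, -0.5, -3.6]
finger_gap: 0.464
```

```bash
python3 - <<'E'
from h import *
inc([.499,.0823,.12],-.0196)
inc([.499,.0823,.07],-.0196)
E
```

```text
inc cm [ 4.75 27.94 -0.3 ] rot [ 0.0034 -0.0026 -0.2502] | t 4.5 tcp [ 0.4703 -0.1996  0.116 ] yaw -0.2698 F [-0.4 -0.5 -3.6] M [-0.04 -0.1   0.03] gap 0.464
inc cm [ 4.74 27.92  4.7 ] rot [ 0.0034 -0.0026 -0.2502] | t 4.5 tcp [ 0.4703 -0.1996  0.116 ] yaw -0.2698 F [-0.4 -0.5 -3.6] M [-0.04 -0.1   0.03] gap 0.464
```

Call:
{"op": "drive_tool", "data": {"increments": [[255,1,4,-0.3,0,0,-0.05],[255,2,9,-0.3,0,0,-0.12],[255,3,14,-0.3,0,0,-0.18],[255,4,19,-0.3,0,0,-0.25],[255,4.5,24,-0.3,0.003,-0.002,-0.25],[255,4.8,27,-0.3,0.003,-0.002,-0.25],[255,4.8,27.9,0,0.003,-0.002,-0.25],[255,4.8,27.9,2,0.003,-0.002,-0.25],[255,4.8,27.9,3.5,0.003,-0.002,-0.25],[255,4.8,27.9,4.2,0.003,-0.002,-0.25],[255,4.8,27.9,4.2,0.003,-0.002,-0.25],[255,4.8,27.9,4.2,0.003,-0.002,-0.25],[255,4.8,27.9,4.2,0.003,-0.002,-0.25]]}}

```text
t: 5.8
tcp_pos: [0.4999, 0.0811, 0.0764]
tool_rot: [0.01, 1.0, -0.001, 0.002]
force: [1.0, 0.3, -3.2]
finger_gap: 0.458
```

```bash
python3 - <<'E'
from h import *
inc([.498,.0823,.0636],-.0196)
im=manip.snapshot("scene")[:,:,::-1]; t=manip.snapshot("top")[:,:,::-1]
a=cv2.resize(im[150:290,280:430],None,fx=4,fy=4,interpolation=cv2.INTER_CUBIC)
cv2.imwrite("pics/p1.png",a); cv2.imwrite("pics/p1t.png",t)
E
```

```text
inc cm [0.2  0.12 1.27] rot [-0.0014  0.0033 -0.0008] | t 5.8 tcp [0.4999 0.0811 0.0764] yaw -0.0204 F [ 1.   0.3 -3.2] M [-0.    0.03  0.04] gap 0.458
```

View pics/p1.png

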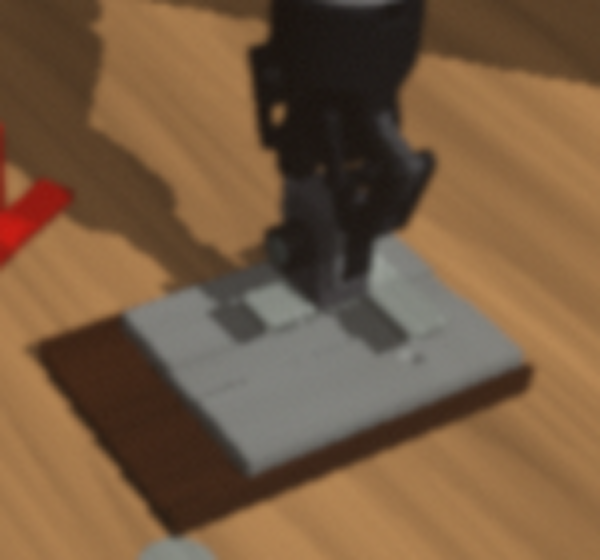

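The camera is hanging over the plate, crossbar end next to the cone (crop 410,357). Now lowering to contact.

Call:
{"op": "drive_tool", "data": {"increments": [[255,0.2,0.1,0.4,0,0,0],[255,0.2,0.1,0.8,0,0,0],[255,0.2,0.1,1.0,0,0,0],[255,0.2,0.1,1.0,0,0,0],[255,0.2,0.1,1.0,0,0,0]]}}

```text
t: 6.4
tcp_pos: [0.4974, 0.0826, 0.0657]
tool_rot: [0.01, 1.0, -0.001, 0.001]
force: [-0.1, -0.2, -3.2]
finger_gap: 0.462
```

Call:
{"op": "drive_tool", "data": {"increments": [[255,0,0,0.05,0,0,0],[255,0,0,0.1,0,0,0],[255,0,0,0.15,0,0,0],[255,0,0,0.15,0,0,0]]}}

```text
t: 6.8
tcp_pos: [0.4974, 0.0826, 0.0643]
tool_rot: [0.01, 1.0, -0.001, 0.001]
force: [0.6, -0.6, -4.6]
finger_gap: 0.466
```

Call:
{"op": "drive_tool", "data": {"increments": [[255,0,0,0.05,0,0,0],[255,0,0,0.1,0,0,0],[255,0,0,0.1,0,0,0],[255,0,0,0.1,0,0,0]]}}

```text
t: 7.2
tcp_pos: [0.4974, 0.0826, 0.0634]
tool_rot: [0.01, 1.0, -0.001, 0.001]
force: [-0.5, -0.1, -3.1]
finger_gap: 0.462
```

```bash
python3 - <<'E'
from h import *
inc([.498,.0823,.0605],-.0196)
E
```

```text
inc cm [-0.06 -0.02  0.29] rot [-0.0013  0.0021 -0.0002] | t 7.2 tcp [0.4974 0.0826 0.0634] yaw -0.0198 F [-0.5 -0.1 -3.1] M [ 0.   -0.03  0.01] gap 0.462
```

Call:
{"op": "drive_tool", "data": {"increments": [[255,0,0,0.05,0,0,0],[255,0,0,0.05,0,0,0],[255,0,0,0.05,0,0,0]]}}

```text
t: 7.5
tcp_pos: [0.4975, 0.0826, 0.063]
tool_rot: [0.01, 1.0, -0.001, 0.001]
force: [-0.4, 0.8, -2.0]
finger_gap: 0.462
```

Call:
{"op": "drive_tool", "data": {"increments": [[255,0,0,0.05,0,0,0],[255,0,0,0.05,0,0,0],[255,0,0,0.05,0,0,0]]}}

```text
t: 7.8
tcp_pos: [0.4977, 0.0826, 0.0627]
tool_rot: [0.01, 1.0, -0.001, 0.001]
force: [0.1, 0.1, 1.5]
finger_gap: 0.462
```

Call:
{"op": "drive_tool", "data": {"increments": [[255,0,0,0.05,0,0,0],[255,0,0,0.05,0,0,0],[255,0,0,0.05,0,0,0]]}}

```text
t: 8.1
tcp_pos: [0.498, 0.0826, 0.0623]
tool_rot: [0.01, 1.0, -0.001, 0.002]
force: [0.9, -0.2, 5.2]
finger_gap: 0.459
```

```bash
python3 - <<'E'
from h import *
inc([.498,.0823,.0605],-.0196)
E
```

```text
inc cm [ 0.   -0.03  0.18] rot [-0.0012  0.0035 -0.0004] | t 8.1 tcp [0.498  0.0826 0.0623] yaw -0.02 F [ 0.9 -0.2  5.2] M [ 0.31  0.2  -0.06] gap 0.459
```

Contact is at z≈0.063. The moments put the load on the cone-side foot at about (-24,+37) mm, with almost no side force, so it sits on the land just off the cone while the groove foot is unloaded. The scene overlay also suggested the mount lies a bit further +y, so I'll feel along +y.

Call:
{"op": "drive_tool", "data": {"increments": [[255,0,0.05,0,0,0,0],[255,0,0.1,0,0,0,0],[255,0,0.1,0,0,0,0]]}}

```text
t: 8.4
tcp_pos: [0.4986, 0.0833, 0.062]
tool_rot: [0.01, 1.0, -0.001, 0.002]
force: [2.6, -0.8, 2.0]
finger_gap: 0.461
```

```bash
python3 - <<'E'
from h import *
inc([.498,.0823,.0605],-.0196)
E
```

```text
inc cm [ 0.06 -0.11  0.15] rot [-0.0016  0.0046  0.    ] | t 8.4 tcp [0.4986 0.0833 0.062 ] yaw -0.0196 F [ 2.6 -0.8  2. ] M [-0.16 -0.3   0.03] gap 0.461
```

Call:
{"op": "drive_tool", "data": {"increments": [[255,0,0.05,0,0,0,0],[255,0,0.1,0,0,0,0],[255,0,0.1,0,0,0,0]]}}

```text
t: 8.7
tcp_pos: [0.4987, 0.0841, 0.0619]
tool_rot: [0.01, 1.0, -0.001, 0.002]
force: [4.6, -3.4, 0.5]
finger_gap: 0.461
```

```bash
python3 - <<'E'
from h import *
inc([.498,.0823,.0605],-.0196)
E
```

```text
inc cm [ 0.07 -0.18  0.14] rot [-0.002   0.0046  0.0003] | t 8.7 tcp [0.4987 0.0841 0.0619] yaw -0.0193 F [ 4.6 -3.4  0.5] M [-0.71 -0.65  0.06] gap 0.461
```

It dropped in: Fz is relieved and the walls now push the tool +x and -y. Following those forces.

Call:
{"op": "drive_tool", "data": {"increments": [[255,-0.05,0,0,0,0,0],[255,-0.1,-0.03,0,0,0,0],[255,-0.1,-0.05,0,0,0,0],[255,-0.1,-0.05,0,0,0,0]]}}

```text
t: 9.1
tcp_pos: [0.4988, 0.084, 0.0619]
tool_rot: [0.01, 1.0, -0.001, 0.001]
force: [3.3, -2.8, -0.0]
finger_gap: 0.463
```

```bash
python3 - <<'E'
from h import *
inc([.498,.0823,.0605],-.0196)
E
```

```text
inc cm [ 0.08 -0.17  0.14] rot [-0.0012  0.0028 -0.0003] | t 9.1 tcp [0.4988 0.084  0.0619] yaw -0.0199 F [ 3.3 -2.8 -0. ] M [-0.55 -0.63  0.07] gap 0.463
```

Call:
{"op": "drive_tool", "data": {"increments": [[255,0,0,0.05,0,0,0],[255,0,0,0.05,0,0,0],[255,0,0,0.05,0,0,0]]}}

```text
t: 9.4
tcp_pos: [0.4988, 0.0841, 0.0617]
tool_rot: [0.01, 1.0, -0.001, 0.001]
force: [3.3, -1.7, 4.8]
finger_gap: 0.46
```

```bash
python3 - <<'E'
from h import *
inc([.498,.0823,.0605],-.0196)
E
```

```text
inc cm [ 0.08 -0.18  0.12] rot [-0.0013  0.003  -0.0001] | t 9.4 tcp [0.4988 0.0841 0.0617] yaw -0.0197 F [ 3.3 -1.7  4.8] M [-0.46 -0.44  0.04] gap 0.46
```

Call:
{"op": "drive_tool", "data": {"increments": [[255,-0.05,0,0,0,0,0],[255,-0.1,-0.03,0,0,0,0],[255,-0.1,-0.03,0,0,0,0]]}}

```text
t: 9.7
tcp_pos: [0.499, 0.084, 0.0615]
tool_rot: [0.01, 1.0, -0.0, 0.001]
force: [1.9, -1.5, 5.9]
finger_gap: 0.46
```

```bash
python3 - <<'E'
from h import *
inc([.498,.0823,.0605],-.0196)
E
```

```text
inc cm [ 0.1  -0.17  0.1 ] rot [-0.0009  0.001  -0.0005] | t 9.7 tcp [0.499  0.084  0.0615] yaw -0.0201 F [ 1.9 -1.5  5.9] M [-0.3  -0.25  0.06] gap 0.46
```

Call:
{"op": "drive_tool", "data": {"increments": [[255,-0.05,0,0,0,0,0],[255,-0.1,0,0.05,0,0,0],[255,-0.1,0,0.05,0,0,0]]}}

```text
t: 10.0
tcp_pos: [0.4997, 0.084, 0.061]
tool_rot: [0.01, 1.0, -0.0, 0.0]
force: [1.8, -0.4, 5.5]
finger_gap: 0.459
```

```bash
python3 - <<'E'
from h import *
inc([.498,.0823,.0605],-.0196)
E
```

```text
inc cm [ 0.17 -0.17  0.05] rot [-0.0009  0.0004 -0.0004] | t 10.0 tcp [0.4997 0.084  0.061 ] yaw -0.02 F [ 1.8 -0.4  5.5] M [-0.26 -0.21  0.09] gap 0.459
```

Call:
{"op": "drive_tool", "data": {"increments": [[255,0,0,0.05,0,0,0],[255,0,0,0.05,0,0,0],[255,0,0,0.05,0,0,0]]}}

```text
t: 10.3
tcp_pos: [0.4998, 0.084, 0.0609]
tool_rot: [0.01, 1.0, -0.0, 0.0]
force: [1.6, -2.2, 9.4]
finger_gap: 0.462
```

```bash
python3 - <<'E'
from h import *
inc([.498,.0823,.0605],-.0196)
E
```

```text
inc cm [ 0.17 -0.17  0.04] rot [-0.0009  0.0007 -0.0003] | t 10.3 tcp [0.4998 0.084  0.0609] yaw -0.0199 F [ 1.6 -2.2  9.4] M [-0.22 -0.04  0.07] gap 0.462
```

Call:
{"op": "drive_tool", "data": {"increments": [[255,-0.05,0,0,0,0,0],[255,-0.05,0,0,0,0,0],[255,-0.05,0,0,0,0,0]]}}

```text
t: 10.6
tcp_pos: [0.4998, 0.084, 0.0609]
tool_rot: [0.01, 1.0, -0.0, -0.0]
force: [3.0, -2.3, 9.5]
finger_gap: 0.46
```

```bash
python3 - <<'E'
from h import *
inc([.498,.0823,.0605],-.0196)
E
```

```text
inc cm [ 0.18 -0.17  0.04] rot [-0.0009 -0.0002 -0.0003] | t 10.6 tcp [0.4998 0.084  0.0609] yaw -0.0199 F [ 3.  -2.3  9.5] M [-0.24  0.03  0.09] gap 0.46
```

Call:
{"op": "drive_tool", "data": {"increments": [[255,0,-0.05,0,0,0,0],[255,0,-0.08,0,0,0,0],[255,0,-0.08,0,0,0,0]]}}

```text
t: 10.9
tcp_pos: [0.4999, 0.0838, 0.0608]
tool_rot: [0.01, 1.0, 0.0, 0.0]
force: [1.0, 0.5, 8.6]
finger_gap: 0.466
```

```bash
python3 - <<'E'
from h import *
inc([.498,.0823,.0605],-.0196)
E
```

```text
inc cm [ 0.19 -0.15  0.03] rot [ 0.0001  0.0001 -0.0012] | t 10.9 tcp [0.4999 0.0838 0.0608] yaw -0.0208 F [1.  0.5 8.6] M [ 0.16 -0.04  0.06] gap 0.466
```

Call:
{"op": "drive_tool", "data": {"increments": [[255,-0.05,0,0,0,0,0],[255,-0.1,0,0,0,0,0],[255,-0.1,0,0,0,0,0]]}}

```text
t: 11.2
tcp_pos: [0.5, 0.0838, 0.0607]
tool_rot: [0.01, 1.0, 0.0, -0.001]
force: [0.8, -0.4, 9.3]
finger_gap: 0.462
```

```bash
python3 - <<'E'
from h import *
inc([.498,.0823,.0605],-.0196)
E
```

```text
inc cm [ 0.2  -0.15  0.02] rot [ 0.     -0.0017 -0.0009] | t 11.2 tcp [0.5    0.0838 0.0607] yaw -0.0205 F [ 0.8 -0.4  9.3] M [0.17 0.11 0.06] gap 0.462
```

Sideways motion is now blocked in both directions and side forces are near zero. The load centre is around x≈-9 mm, the centroid of all three feet. TCP z is 0.0607, against 0.0605 expected from the bench grasp. Next is the press to about 15 N.

Call:
{"op": "drive_tool", "data": {"increments": [[255,0,0,0.02,0,0,0],[255,0,0,0.04,0,0,0],[255,0,0,0.06,0,0,0],[255,0,0,0.06,0,0,0]]}}

```text
t: 11.6
tcp_pos: [0.5, 0.0838, 0.0606]
tool_rot: [0.01, 1.0, -0.0, -0.001]
force: [-0.7, -0.0, 14.7]
finger_gap: 0.458
```

```bash
python3 - <<'E'
from h import *
inc([.498,.0823,.0605],-.0196)
E
```

```text
inc cm [ 0.2  -0.15  0.01] rot [-0.     -0.0015 -0.0008] | t 11.6 tcp [0.5    0.0838 0.0606] yaw -0.0204 F [-0.7 -0.  14.7] M [0.17 0.27 0.03] gap 0.458
```

Call:
{"op": "drive_tool", "data": {"increments": [[255,0,0,0,0,0,0],[255,0,0,0,0,0,0],[255,0,0,0,0,0,0],[255,0,0,0,0,0,0],[255,0,0,0,0,0,0],[255,0,0,0,0,0,0],[255,0,0,0,0,0,0],[255,0,0,0,0,0,0],[255,0,0,0,0,0,0],[255,0,0,0,0,0,0],[255,0,0,0,0,0,0],[255,0,0,0,0,0,0]]}}

```text
t: 12.8
tcp_pos: [0.5, 0.0838, 0.0606]
tool_rot: [0.01, 1.0, -0.0, -0.001]
force: [0.7, -1.2, 13.9]
finger_gap: 0.461
```

```bash
python3 - <<'E'
from h import *
inc([.498,.0823,.0605],-.0196)
im=manip.snapshot("scene")[:,:,::-1]
cv2.imwrite("pics/p2.png",cv2.resize(im[150:290,280:430],None,fx=4,fy=4,interpolation=cv2.INTER_CUBIC))
E
```

```text
inc cm [ 0.2  -0.15  0.01] rot [-0.     -0.0015 -0.0008] | t 12.8 tcp [0.5    0.0838 0.0606] yaw -0.0204 F [ 0.7 -1.2 13.9] M [0.19 0.38 0.  ] gap 0.461
```

View pics/p2.png

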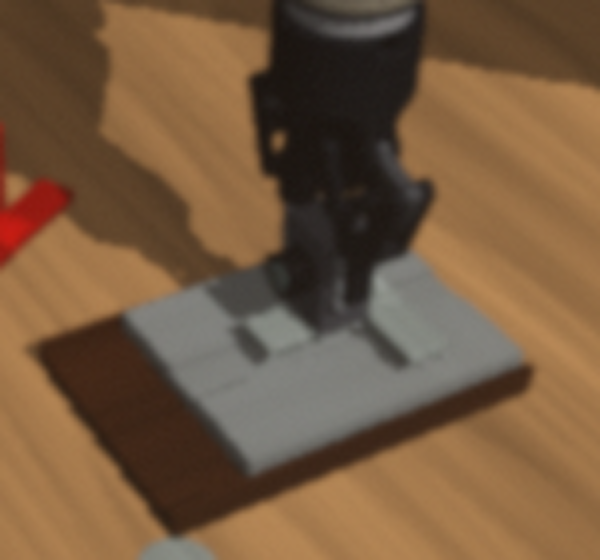

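The cone and groove are now hidden under the crossbar ends, and the camera looks level and straight. Held about 14 N for 1.2 s. Easing the load, then releasing.

Call:
{"op": "drive_tool", "data": {"increments": [[255,0,0,-0.04,0,0,0],[255,0,0,-0.08,0,0,0],[255,0,0,-0.1,0,0,0],[255,0,0,-0.1,0,0,0]], "force": 20}}

```text
t: 13.25
tcp_pos: [0.5, 0.0838, 0.0608]
tool_rot: [0.01, 1.0, 0.0, -0.001]
force: [0.4, 1.1, 6.6]
finger_gap: 0.457
```

Call:
{"op": "drive_tool", "data": {"increments": [[100,0,0,-0.1,0,0,0],[80,0,0,-0.1,0,0,0],[60,0,0,-0.1,0,0,0],[30,0,0,-0.1,0,0,0],[0,0,0,-0.1,0,0,0],[0,0,0,-0.1,0,0,0],[0,0,0,-0.1,0,0,0]]}}

```text
t: 13.95
tcp_pos: [0.5019, 0.0828, 0.0617]
tool_rot: [0.01, 1.0, -0.001, 0.001]
force: [-0.0, -0.1, 0.3]
finger_gap: 0.996
```

```bash
python3 - <<'E'
from h import *
inc([.498,.0823,.20],-.0196)
E
```

```text
inc cm [  0.36  -0.08 -13.83] rot [-0.0012  0.0018 -0.0003] | t 13.95 tcp [0.5019 0.0828 0.0617] yaw -0.0199 F [-0.  -0.1  0.3] M [-0.06 -0.    0.01] gap 0.996
```

Call:
{"op": "drive_tool", "data": {"increments": [[0,0,0,-2,0,0,0],[0,0,0,-6,0,0,0],[0,0,0,-11,0,0,0],[0,0,0,-15,0,0,0],[0,3,4,-16,0,0,0],[0,7,8,-16,0,0,0],[0,10,12,-16,0,0,0],[0,13,16,-16,0,0,0],[0,16,20,-16,0,0,0],[0,19,24,-16,0,0,0],[0,22,28,-16,0,0,0],[0,25,32,-16,0,0,0],[0,25,36,-16,0,0,0],[0,25,40,-16,0,0,0],[0,25,40,-16,0,0,0]]}}

```text
t: 15.45
tcp_pos: [0.2598, 0.493, 0.221]
tool_rot: [0.008, 1.0, 0.002, 0.002]
force: [0.1, 0.4, 1.1]
finger_gap: 0.998
```

```bash
python3 - <<'E'
from h import *
s=manip.sense();print(s["t"],s["tcp_pos"])
im=manip.snapshot("scene")[:,:,::-1]; t=manip.snapshot("top")[:,:,::-1]
cv2.imwrite("pics/s3.png",im);cv2.imwrite("pics/t3.png",t)
x=[.49605+.0019,.08237,-.0196]
T=cv2.resize(t[165:270,225:320],None,fx=5.5,fy=5.5,interpolation=cv2.INTER_CUBIC)
hi=lambda z:[(a*.017,b*.020,z) for a,b in((1,1),(1,-1),(-1,-1),(-1,1))]
F=[(-.017,.056,.041),(-.017,-.056,.041),(-.043,-.056,.041),(-.043,.056,.041)]
S=[(.045,.014,.041),(.045,-.014,.041)]
U=T.copy()
for LL in(hi(.103),F,S): cv2.polylines(U,[np.int32((proj("top",pts(x,LL))-[225,165]+.5)*5.5)],True,(0,255,255),1)
G=cv2.resize(im[205:265,300:410],None,fx=2.4,fy=2.4,interpolation=cv2.INTER_CUBIC)
o=np.zeros((U.shape[0],U.shape[1]+270,3),np.uint8);o[:,:U.shape[1]]=U;g=cv2.resize(im[180:290,310:400],None,fx=3,fy=3,interpolation=cv2.INTER_CUBIC);o[:330,U.shape[1]:]=g
cv2.imwrite("pics/f1.png",o);print(o.shape)
E
```

```text
15.45 [0.25980716 0.49302062 0.22102348]
(578, 792, 3)
```

View pics/f1.png

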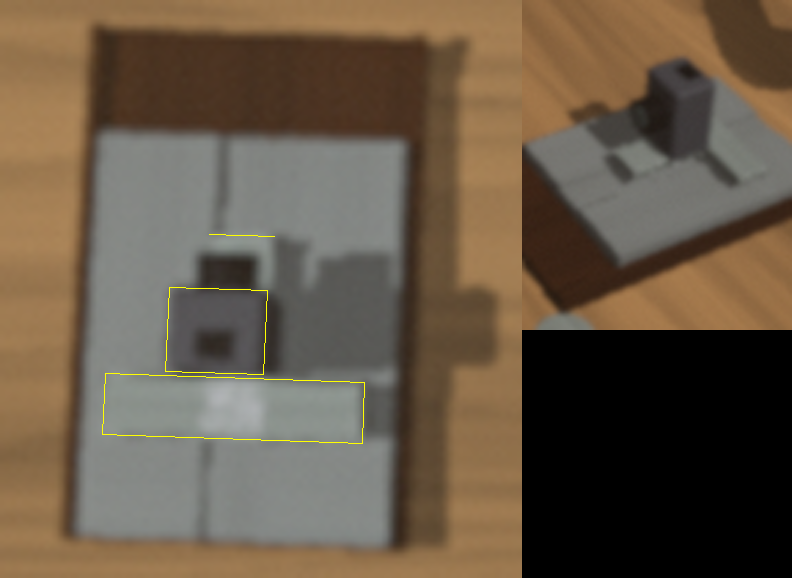

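Released. The camera stands on the seat, matching the predicted seated outline within about 1 px. I'll do a numeric check for roll and pitch, and check that the other objects haven't moved.

```bash
python3 - <<'E'
from h import *
t=cv2.imread("pics/t3.png"); t0=cv2.imread("pics/top0.png"); g=cv2.cvtColor(t,cv2.COLOR_BGR2GRAY).astype(np.float32)
x=[.49605+.002,.08237,-.0196]
hi=[(a*.017,b*.020,.103) for a,b in((1,1),(1,-1),(-1,-1),(-1,1))]
F=[(-.017,.056,.041),(-.017,-.056,.041),(-.043,-.056,.041),(-.043,.056,.041)]
for nm,L in(("housing",hi),("crossbar",F)):
    P=proj("top",pts(x,L)); C=P.mean(0)
    for i in range(4):
        a,b=P[i],P[(i+1)%4]; n=(a+b)/2-C; n/=np.linalg.norm(n); d=(b-a)/np.linalg.norm(b-a); n=n-d*(n@d); n/=np.linalg.norm(n)
        k=np.arange(-4,4.01,.1); prof=[]
        for f in np.linspace(.25,.75,9):
            q=a+(b-a)*f+n*k[:,None]
            prof.append(cv2.remap(g,q[:,0].astype(np.float32)[None],q[:,1].astype(np.float32)[None],cv2.INTER_LINEAR)[0])
        gr=np.gradient(np.mean(prof,0)); j=np.abs(gr).argmax(); w=np.abs(gr)*(np.abs(k-k[j])<1.2)
        print(nm,"edge",i,"n",n.round(2),"offset px",round(float((w*k).sum()/w.sum()),2),"contrast",round(float(gr[j]),1))
d=cv2.absdiff(t,t0).max(2); 
for nm,(r0,r1,c0,c1) in dict(bottle=(95,145,145,195),pot=(75,135,285,340),tamper=(110,145,380,415),rake=(125,225,445,480),red=(160,207,325,368),big=(260,322,423,495),mountfront=(168,186,238,305)).items(): print(nm,"diff",int(d[r0:r1,c0:c1].max()),round(float(d[r0:r1,c0:c1].mean()),1))
E
```

```text
housing edge 0 n [ 0.03 -1.  ] offset px -0.33 contrast -1.4
housing edge 1 n [1.   0.05] offset px 2.67 contrast 1.7
housing edge 2 n [-0.03  1.  ] offset px 1.06 contrast 3.4
housing edge 3 n [-1.   -0.05] offset px -0.24 contrast 1.8
crossbar edge 0 n [ 0.03 -1.  ] offset px -0.2 contrast -3.1
crossbar edge 1 n [1.   0.04] offset px -0.26 contrast -2.9
crossbar edge 2 n [-0.03  1.  ] offset px -0.52 contrast -0.9
crossbar edge 3 n [-1.   -0.05] offset px 3.38 contrast -3.2
bottle diff 7 3.2
pot diff 8 2.9
tamper diff 7 3.6
rake diff 7 3.6
red diff 9 3.5
big diff 7 3.1
mountfront diff 6 2.5
```

Other objects are unchanged (differences at noise level). The outline offsets are mostly ≤0.5 px, but that can't rule out a 1–2° roll. There's plenty of time, so I'll press once more with closed fingertips on top of the free camera. That lets it settle without the grip holding it and also measures its height.

```bash
python3 - <<'E'
from h import *
inc([.496,.0836,.16],-.0196)
E
```

```text
inc cm [-24.43 -40.     6.16] rot [-0.0025  0.0015  0.0015] | t 15.55 tcp [0.2589 0.4881 0.2202] yaw -0.0181 F [ 0.5 -0.9  0.1] M [-0.06  0.   -0.01] gap 1.0
```

Call:
{"op": "drive_tool", "data": {"increments": [[255,-3,-4,0,0,0,0],[255,-6,-8,0,0,0,0],[255,-9,-12,0,0,0,0],[255,-12,-16,0,0,0,0],[255,-15,-20,0,0,0,0],[255,-18,-24,0,0,0,0],[255,-20,-28,0,0,0,0],[255,-22,-32,0,0,0,0],[255,-23.5,-36,0,0,0,0],[255,-24.4,-39,1,0,0,0],[255,-24.4,-40,4,-0.002,0.001,0.001],[255,-24.4,-40,6,-0.002,0.001,0.001],[255,-24.4,-40,6,-0.002,0.001,0.001],[255,-24.4,-40,6,-0.002,0.001,0.001],[255,-24.4,-40,6,-0.002,0.001,0.001]]}}

```text
t: 17.05
tcp_pos: [0.4961, 0.0831, 0.1629]
tool_rot: [0.01, 1.0, 0.0, 0.001]
force: [1.3, 0.6, 0.1]
finger_gap: -0.0
```

```bash
python3 - <<'E'
from h import *
inc([.496,.0836,.106],-.0196)
E
```

```text
inc cm [0.02 0.05 5.69] rot [ 0.0006  0.0029 -0.0012] | t 17.05 tcp [0.4961 0.0831 0.1629] yaw -0.0208 F [1.3 0.6 0.1] M [ 0.01 -0.05 -0.06] gap -0.0
```

Call:
{"op": "drive_tool", "data": {"increments": [[255,0,0,1.5,0,0,0],[255,0,0,3,0,0,0],[255,0,0,4,0,0,0],[255,0,0,4.7,0,0,0],[255,0,0,5.0,0,0,0],[255,0,0,5.2,0,0,0],[255,0,0,5.3,0,0,0],[255,0,0,5.3,0,0,0],[255,0,0,5.3,0,0,0]]}}

```text
t: 17.95
tcp_pos: [0.496, 0.0831, 0.109]
tool_rot: [0.01, 1.0, 0.0, 0.001]
force: [0.2, -0.3, 0.6]
finger_gap: -0.002
```

Call:
{"op": "drive_tool", "data": {"increments": [[255,0,0,0.05,0,0,0],[255,0,0,0.1,0,0,0],[255,0,0,0.15,0,0,0],[255,0,0,0.2,0,0,0],[255,0,0,0.25,0,0,0],[255,0,0,0.25,0,0,0]]}}

```text
t: 18.55
tcp_pos: [0.4957, 0.0832, 0.1062]
tool_rot: [0.01, 1.0, 0.0, 0.0]
force: [-0.3, -0.2, 0.5]
finger_gap: 0.001
```

Call:
{"op": "drive_tool", "data": {"increments": [[255,0,0,0.04,0,0,0],[255,0,0,0.08,0,0,0],[255,0,0,0.1,0,0,0],[255,0,0,0.1,0,0,0]]}}

```text
t: 18.95
tcp_pos: [0.4958, 0.0831, 0.1052]
tool_rot: [0.01, 1.0, 0.0, 0.001]
force: [-0.5, -0.5, 0.4]
finger_gap: 0.001
```

Call:
{"op": "drive_tool", "data": {"increments": [[255,0,0,0.04,0,0,0],[255,0,0,0.08,0,0,0],[255,0,0,0.12,0,0,0],[255,0,0,0.12,0,0,0]]}}

```text
t: 19.35
tcp_pos: [0.4958, 0.0831, 0.104]
tool_rot: [0.01, 1.0, 0.0, 0.0]
force: [0.5, 0.3, -0.2]
finger_gap: -0.0
```

Call:
{"op": "drive_tool", "data": {"increments": [[255,0,0,0.03,0,0,0],[255,0,0,0.06,0,0,0],[255,0,0,0.06,0,0,0]]}}

```text
t: 19.65
tcp_pos: [0.4958, 0.0831, 0.1034]
tool_rot: [0.01, 1.0, 0.0, 0.001]
force: [-0.0, 0.0, 0.1]
finger_gap: -0.0
```

Call:
{"op": "drive_tool", "data": {"increments": [[255,0,0,0.03,0,0,0],[255,0,0,0.06,0,0,0],[255,0,0,0.06,0,0,0]]}}

```text
t: 19.95
tcp_pos: [0.4958, 0.0832, 0.103]
tool_rot: [0.01, 1.0, 0.0, 0.001]
force: [-0.6, -0.2, 1.8]
finger_gap: 0.001
```

Contact at 0.1031 m matches the seated top height of 0.103 m; one unseated foot would raise it by about 0.8 mm or more. Pressing to 15 N.

Call:
{"op": "drive_tool", "data": {"increments": [[255,0,0,0.03,0,0,0],[255,0,0,0.06,0,0,0],[255,0,0,0.09,0,0,0],[255,0,0,0.09,0,0,0]]}}

```text
t: 20.35
tcp_pos: [0.496, 0.0831, 0.1028]
tool_rot: [0.01, 1.0, 0.0, 0.001]
force: [-1.5, -0.9, 7.0]
finger_gap: -0.003
```

```bash
python3 - <<'E'
from h import *
inc([.496,.0836,.106],-.0196)
E
```

```text
inc cm [ 0.    0.05 -0.32] rot [ 0.0005  0.0019 -0.0011] | t 20.35 tcp [0.496  0.0831 0.1028] yaw -0.0207 F [-1.5 -0.9  7. ] M [-0.04  0.26 -0.01] gap -0.003
```

Call:
{"op": "drive_tool", "data": {"increments": [[255,0,0,0.04,0,0,0],[255,0,0,0.08,0,0,0],[255,0,0,0.11,0,0,0],[255,0,0,0.11,0,0,0]]}}

```text
t: 20.75
tcp_pos: [0.4962, 0.083, 0.1026]
tool_rot: [0.01, 1.0, 0.0, 0.001]
force: [-3.3, -1.2, 15.3]
finger_gap: 0.0
```

Call:
{"op": "drive_tool", "data": {"increments": [[255,0,0,0.01,0,0,0],[255,0,0,0.01,0,0,0],[255,0,0,0.01,0,0,0],[255,0,0,0.01,0,0,0],[255,0,0,0.01,0,0,0],[255,0,0,0.01,0,0,0],[255,0,0,0.01,0,0,0],[255,0,0,0.01,0,0,0],[255,0,0,0.01,0,0,0],[255,0,0,0.01,0,0,0]]}}

```text
t: 21.75
tcp_pos: [0.4962, 0.083, 0.1026]
tool_rot: [0.01, 1.0, 0.0, 0.001]
force: [-3.0, 0.0, 16.1]
finger_gap: -0.001
```

Call:
{"op": "drive_tool", "data": {"increments": [[255,0,0,-0.1,0,0,0],[255,0,0,-0.2,0,0,0],[255,0,0,-0.4,0,0,0],[255,0,0,-1.5,0,0,0],[255,0,0,-4,0,0,0],[255,0,0,-8,0,0,0],[255,0,0,-11,0,0,0],[255,4,4,-12,0,0,0],[255,8,8,-12,0,0,0],[255,11,12,-12,0,0,0],[255,14,16,-12,0,0,0],[255,17,20,-12,0,0,0],[255,20,24,-12,0,0,0],[255,23,28,-12,0,0,0],[255,24,32,-12,0,0,0],[255,24,36,-12,0,0,0],[255,24,40,-12,0,0,0],[255,24,40,-12,0,0,0]]}}

```text
t: 23.55
tcp_pos: [0.2645, 0.4932, 0.2216]
tool_rot: [0.008, 1.0, 0.003, 0.002]
force: [-0.4, -0.6, 0.5]
finger_gap: 0.001
```

```bash
python3 - <<'E'
from h import *
im=manip.snapshot("scene")[:,:,::-1]; t=manip.snapshot("top")[:,:,::-1]
d=cv2.absdiff(t,cv2.imread("pics/t3.png")).max(2); print("mount area change since release",d[165:270,235:307].max(),"scene",cv2.absdiff(im,cv2.imread("pics/s3.png")).max(2)[180:290,290:415].max())
cv2.imwrite("pics/f2.png",np.hstack([cv2.resize(t[165:270,235:307],None,fx=5,fy=5),cv2.resize(im[175:280,300:387],None,fx=5,fy=5)]))
E
```

```text
mount area change since release 36 scene 42
```

View pics/f2.png

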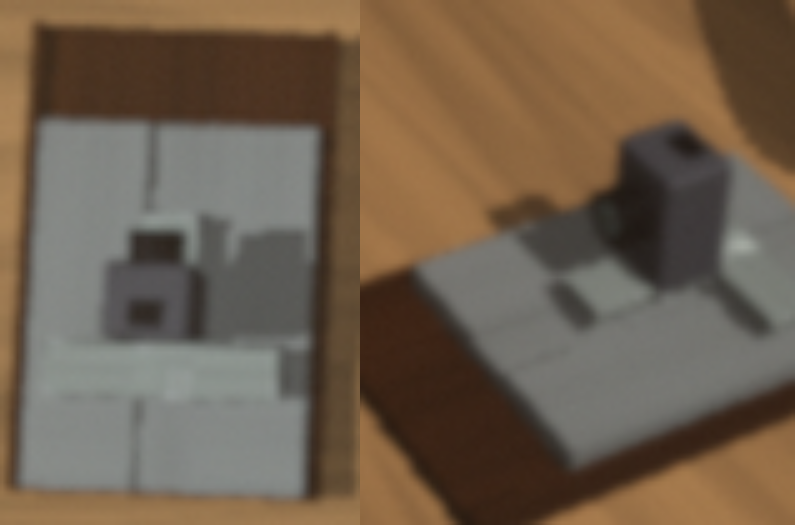

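The highlight on the crossbar changed between the two pictures, so the camera moved slightly during the second press. I'll measure which way.

```bash
python3 - <<'E'
from h import *
im=manip.snapshot("scene")[:,:,::-1]; t=manip.snapshot("top")[:,:,::-1]
cv2.imwrite("pics/t4.png",t);cv2.imwrite("pics/s4.png",im)
def ecc(a,b,r):
    r0,r1,c0,c1=r; A=cv2.cvtColor(a,6)[r0:r1,c0:c1];B=cv2.cvtColor(b,6)[r0:r1,c0:c1]
    W=np.eye(2,3,dtype=np.float32); cc,W=cv2.findTransformECC(A,B,W,cv2.MOTION_TRANSLATION,(3,200,1e-6),None,3); return W[:,2].round(2),round(cc,4)
t3,s3=cv2.imread("pics/t3.png"),cv2.imread("pics/s3.png")
for nm,r in dict(housing=(210,236,253,277),barL=(230,248,240,258),barR=(231,249,278,296),bottle=(95,145,145,195)).items(): print("top",nm,ecc(t3,t,r))
x=[.498,.08237,-.0196]
def box(L,m=3):
    p=proj("scene",pts(x,L)); return int(p[:,1].min()-m),int(p[:,1].max()+m),int(p[:,0].min()-m),int(p[:,0].max()+m)
hb=box([(a*.017,b*.02,z) for a in(1,-1) for b in(1,-1) for z in(.07,.103)])
print("scene housing top",hb,ecc(s3,im,hb),"mount",ecc(s3,im,(235,290,290,340)))
d=cv2.absdiff(t,t3).max(2); ys,xs=np.where(d>14); print("top diffs",list(zip(xs.tolist(),ys.tolist(),d[ys,xs].tolist()))[:40] if (len(xs)<400) else len(xs))
E
```

```text
top housing (array([0.08, 0.06], dtype=float32), 0.9918)Traceback (most recent call last):
  File "<stdin>", line 8, in <module>
  File "<stdin>", line 6, in ecc
cv2.error: OpenCV(4.12.0) /io/opencv/modules/video/src/ecc.cpp:589: error: (-7:Iterations do not converge) The algorithm stopped before its convergence. The correlation is going to be minimized. Images may be uncorrelated or non-overlapped in function 'findTransformECC'
```

```bash
python3 - <<'E'
from h import *
I={k:cv2.cvtColor(cv2.imread(f"pics/{k}.png"),6).astype(np.float32) for k in("t3","t4","s3","s4")}
def edge(g,cam,x,a,b,out,rng=2.):
    a,b,o=proj(cam,pts(x,[a,b,out])); d=(b-a)/np.linalg.norm(b-a); n=o-a; n-=d*(n@d); n/=np.linalg.norm(n)
    k=np.arange(-rng,rng+.01,.05); pr=0
    for f in np.linspace(.2,.8,13):
        q=(a+(b-a)*f+n*k[:,None]).astype(np.float32); pr=pr+cv2.remap(g,q[None,:,0],q[None,:,1],cv2.INTER_LINEAR)[0]
    gr=np.gradient(pr/13); j=np.abs(gr).argmax(); w=np.abs(gr)*(np.abs(k-k[j])<1); return round(float((w*k).sum()/w.sum()),2),round(float(gr[j]),1)
x=[.498,.08237,-.0196]
E=dict(house_front=((.017,.02,.103),(.017,-.02,.103),(.03,.02,.103)),house_left=((.017,.02,.103),(-.017,.02,.103),(.017,.03,.103)),house_right=((.017,-.02,.103),(-.017,-.02,.103),(.017,-.03,.103)),house_rear=((-.017,.02,.103),(-.017,-.02,.103),(-.03,.02,.103)),
barL=((-.017,.056,.041),(-.043,.056,.041),(-.017,.07,.041)),barR=((-.017,-.056,.041),(-.043,-.056,.041),(-.017,-.07,.041)),barfrontL=((-.017,.056,.041),(-.017,.024,.041),(0,.056,.041)),barfrontR=((-.017,-.056,.041),(-.017,-.024,.041),(0,-.056,.041)),barrear=((-.043,-.056,.041),(-.043,.056,.041),(-.06,-.056,.041)))
for n,e in E.items(): print(n,"top",edge(I["t3"],"top",x,*e),edge(I["t4"],"top",x,*e),"scene",edge(I["s3"],"scene",x,*e),edge(I["s4"],"scene",x,*e))
vis=[]
for p,(r0,r1,c0,c1) in(("t",(200,260,235,307)),("s",(175,255,300,396))):
    for k in "34": vis.append(cv2.resize(cv2.imread(f"pics/{p}{k}.png")[r0:r1,c0:c1],(390,290),interpolation=cv2.INTER_CUBIC))
cv2.imwrite("pics/cmp.png",np.vstack([np.hstack(vis[:2]),np.hstack(vis[2:])]))
E
```

```text
house_front top (-0.54, -0.6) (-0.55, -0.6) scene (0.03, -0.5) (0.28, -0.5)
house_left top (-0.16, 0.9) (-0.16, 0.9) scene (1.27, -0.3) (1.36, -0.3)
house_right top (-0.5, -0.7) (-0.67, -0.8) scene (-0.93, 0.9) (-1.05, 0.9)
house_rear top (0.94, 1.7) (1.04, 1.4) scene (-1.3, 1.2) (-1.31, 1.2)
barL top (1.61, -0.3) (1.6, -0.3) scene (1.05, -0.4) (1.04, -0.4)
barR top (-0.09, -1.5) (-0.08, -1.4) scene (-1.19, 0.2) (-1.03, 0.2)
barfrontL top (-0.59, -0.4) (-0.64, -0.4) scene (0.47, -1.3) (0.47, -1.3)
barfrontR top (-0.73, -1.0) (-0.73, -0.9) scene (-0.58, -0.2) (-1.42, -0.2)
barrear top (-0.95, -0.5) (-0.39, -0.4) scene (1.56, 0.1) (-0.58, -0.2)
```

View pics/cmp.png

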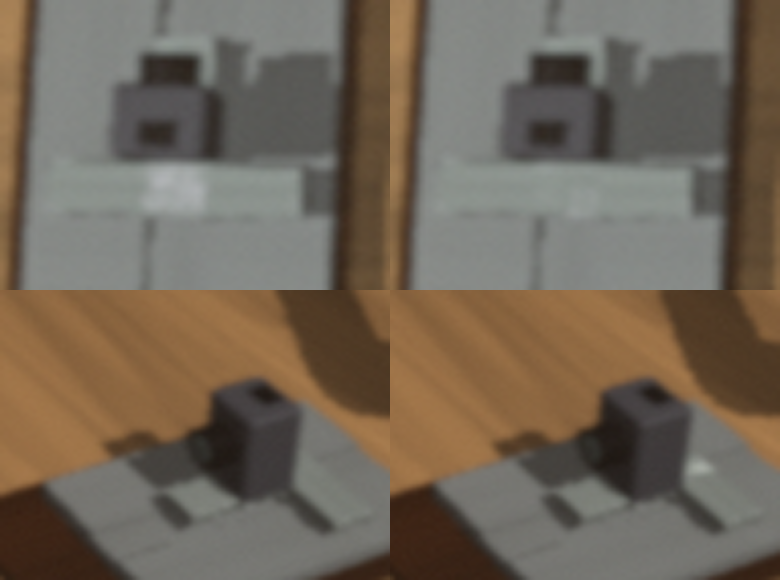

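The outline moved by no more than about 0.2 px. The bright patch is exactly stem-wide, where the two foot bars overlap, so it's most likely a rendering glint rather than motion. The contact height also matched the seated value, so I'm handing in.

```bash
python3 - <<'E'
from station import manip
print(manip.sign_off(), manip.sense()["t"])
E
```

```text
the job is handed in; nothing more can be done
the job is handed in; nothing more can be done
```

The small grey camera is back on its mount, facing the same way as the mount, and the job was handed in at about 24 s of the 67 s allowed. I gripped it by the housing and felt along the plate until the feet dropped in. I then pressed it home at about 14 N for 1.2 s and released it. Afterwards I pressed again with closed fingertips on top, at 15–16 N for about 1 s.

**What my last checks showed**
- **Seating:** the fingertips met the housing top at 0.1031 m, against 0.103 m expected when fully seated. One foot out of its seat would raise it by about 0.8 mm or more.
- **Position:** the camera matched the predicted seated outline by eye, within about 1 pixel (about 2.5 mm).
- **Other objects:** the pot, bottle, rake, tamper and the other two cameras showed no change in the top view taken after release. I did not repeat that check after the second press.

**What was unclear**
- **Outline edges:** some measured edges were off by 1–3 pixels, probably because contrast was poor there. The pictures alone cannot rule out a roll of 1–2°, so I relied on the contact height.
- **Glint on the foot:** the bright patch on the crossbar changed between the two presses. Most edges moved no more than about 0.2 pixel; the few that moved more were weak, poorly seen ones. I took it as a reflection effect where the two foot bars overlap.
- **Camera calibration:** the two cameras disagreed by 2–3 mm before contact; feeling for the seat made up for that.

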